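# Fit the knob that suits a sprung box lid, then hold the lid at the bevel's angle

## Robot

A 6-joint arm with a two-finger parallel gripper is mounted at the origin on the work surface. World frame = base frame: x ahead of the robot, y to its left, z up, the work surface at z = 0. Lengths are in mm, angles in rad, forces in N, time in s.
With the tool pointing down it reaches from about 225 to 725 mm from the base axis. Payload 3.1 kg.
Tool frame: the origin (TCP) lies midway between the tips of the shut fingers; the grasp point (between the pads) lies 19 mm behind it (robot.grasp_offset is the distance from the TCP to the grasp point, in mm); z points along the fingers, y is the line along which they close (so a half turn about z gives the same grasp; the last joint's range is limited). The gripper opens to 85 mm and grips with 20 to 120 N. Pads are 22 mm wide; open, the fingers measure 114 mm over their backs; the gripper's body (76 mm by 85 mm) begins 54 mm behind the grasp point. The pads swing forward as they close: fully open they stand 13 mm farther back than shut.
Start: joints at [-1.35, 0.048, 0.099, 1.622, 0, 1.443], TCP at [179.414, -493.384, 231.312] pointing down, gripper open.
Joint ranges: [-2.91, 2.91], [-0.99, 1.94], [-1.21, 1.42], [-2.12, 2.29], [-1.49, 1.47], [-3.14, 3.14]. Speed limits (rad/s): [2.79, 2.79, 3.14, 3.14, 3.14, 3.14].

## Interface

Orientations are given as [roll, pitch, yaw] about the fixed x, y, z axes, in that order (R = Rz(yaw) Ry(pitch) Rx(roll)).
In Python, from plant import readout, cams, hand_in, robot gives the robot as it stands.
- The arm moves only by the tool jog_arm, never from a script. Its argument "steps" is a list of rows, each a list of 7 numbers: the shift along the tool's x, y, z scaled (see below), then the turn, a rotation vector about the tool's x, y, z scaled (see below), then the opening, from 0 (shut) to 1 (fully open). In form: [[tx, ty, tz, wx, wy, wz, grip], ...]. A call has 1 to 12 rows; each row is the pose to reach, as a shift and turn from the pose commanded when the call began, along the tool's axes at that moment; what a row does not reach only later rows make up. The controller multiplies each number of a shift by 15 cm and each number of a turn by 90 degrees. A row lasts 1/8 s, in which the tool goes at most 62.5 mm and 10.7 degrees, less where a joint would pass 70% of its speed; a pose out of reach is approached as far as the arm can. A call with a number of a shift or a turn outside -1 to 1 is refused whole. A call with a gripper value outside its range is refused whole. The fingers move at their own pace and stop on an object; the grip force is fixed at half the most. Time passes only in rows, so rows that repeat a pose let the fingers close. It gives the time, the measured TCP pose, the force, the opening and the grip force at its end, in the units of the state.
- readout.observe(): the state, without advancing time (a new reading comes with each control period).
- cams.capture(name): name is "scene" or "top" or "wrist"; returns the picture (420x560x3 uint8, blue, green, red); there is no depth.
- cams.calibration(name): a dict with "intrinsics" (3x3 intrinsics, pixels), "position" and "attitude" of the camera in the world. Camera axes: x right, y down, z forward; pixel columns grow to the right and rows downward; lengths in mm; the calibration is good to about 2 mm. A picture is of the moment at which its call begins: read the wrist's pose just before it. calibration takes no time and is no camera call; for the wrist camera it gives the pose at the moment of the call.
- hand_in(): hands the job in; it is judged then, once.
The state is a dict: "time_s": time; "joints": joint angles; "joint_velocities": joint speeds; "effort": joint torques, N m; "position": TCP position; "ee_rot": TCP orientation; "wrist_force": force on the tool from outside, world axes, zero at the start; "torque": the same for the moment, N m; "opening": finger opening in mm; "gripper_force": force on a finger pad.
Only numpy, scipy, OpenCV 4.12 (cv2) and the standard library are available. Lean on these libraries where they do the work, as an engineer would, in place of code of your own. Each camera call takes 0.05 s, during which the arm holds its last target. There are 200 camera calls.

## Task

I want to screw the knob onto this walnut box from inside: of the two look-alike knobs in the drying board, push the one whose tenon fits the bore of the closed lid fully home and let go of it; the one that does not fit stays in, or goes back into, a hole of the board. Then lift the sprung lid by its front lip to the angle set on the sliding bevel beside it, the knob still seated, and finish while holding it steadily there with the fingers, lid parallel to the blade. Do not fling the lid wide open, and leave the bevel and everything else on the bench where it is.

Things in the scene. Friction and masses are not known exactly. Their poses are not given: they have to be found in the camera images.
- lid (a joint): hinge angle in rad of the box's walnut lid: 0 shut, growing as its front edge is lifted, at most 1.75. Lid 180 mm front to back, 294 wide, 18 thick, about 0.55 kg, on a fixed box 155 x 270 mm, 100 mm tall. Two sprung hinges along its back edge pull it shut: with its weight it takes 6 to 9 N at the front lip, rising with the angle
- lid_lip (a point): middle of the lid's lower front edge, 100 mm above the bench when shut; moves with the lid. The lid overhangs the box's front wall by 25 mm, so that fingers can go under; the edge runs 147 mm to either side along this point's y axis. x points along the underside from front edge to hinge, z out of the lid's top
- lid_hinge (a point): middle of the hinge line, at the lower back edge of the lid, 180 mm behind the lip along x; same axes as the lip
- lid_bore (a point): mouth of the bore in the lid's top face, on the lid's centre line 50 mm behind the front edge; the bore is 15.5 mm wide with a small chamfer and goes straight through the 18 mm lid; same axes as the lip
- knob_a_center (a point): one of two look-alike wooden knobs, tenon down in the drying board. Point half-way up its 56 mm height, z out of its top. Shoulder (underside of a 30 mm collar) 11 mm below the point, then a 17 mm long tenon; head 32 mm across, its straight band, good to grip, 8 to 23 mm above the point. 35 g. One tenon is 14 mm thick, the other 19: that one will not enter the lid's bore and stays 17 mm proud
- knob_b_center (a point): the other of the two look-alike knobs, same outside shape and same point; see knob_a_center
- board_hole0 (a point): top of the first hole of the drying board, a fixed white strip 260 x 85 x 22 mm with three 23 mm holes 85 mm apart along its x axis; a knob hangs in a hole with its shoulder on the board's top, the tenon hidden and clear of the bench. The knobs start in the two outer holes
- board_hole1 (a point): top of the middle hole, empty at the start
- board_hole2 (a point): top of the third hole
- bevel_blade (a joint): angle in rad between blade and stock of the sliding bevel, which stands left of the box (+y side) with its 155 mm wooden stock flat on the bench, alongside the box: the lid is parallel to the blade when joint lid has this same value (0.5 to 0.85)
- blade_pivot (a point): pivot of the steel blade, 17 mm above the bench at the far end of the stock; x axis along the blade, from tip to pivot
- blade_tip (a point): tip of the blade, 195 mm from the pivot, rising towards the robot; same axes as the pivot
- glue_bottle: bystander, to be left alone: white squeeze bottle of glue, 54 mm across, 150 mm tall, standing; origin at the centre of its underside
- screwdriver: bystander, to be left alone: red-handled screwdriver, 200 mm long, lying in front of the box; origin at the centre of its underside
- cutter: bystander, to be left alone: yellow snap-off cutter, 165 x 24 x 14 mm, lying; origin at the centre of its underside
- brush_pot: bystander, to be left alone: pale pot of paint brushes, 80 mm across, 100 mm tall with brushes up to 250 mm, behind the box; origin at the centre of its underside
- tape_roll: bystander, to be left alone: yellow roll of tape lying flat, 96 mm across, 24 mm high; origin at the centre of its underside
- spray_can: bystander, to be left alone: white can, 58 mm across, 180 mm tall, standing; origin at the centre of its underside
- screw_dish: bystander, to be left alone: small steel dish, 64 mm across, 22 mm high; origin at the centre of its underside
Mind the look-alikes: they are no part of the job. What is shaped like the part that bears knob_a_center but white is not meant.

How it is judged (in metres and radians):
On the way:
1. the knob that fits is fully home in the bore of the shut lid and let go (((z of knob_a_center in the frame of lid_bore between 0.005 and 0.0155 m and x of knob_a_center in the frame of lid_bore between -0.006 and 0.006 m and y of knob_a_center in the frame of lid_bore between -0.006 and 0.006 m and contact force between the fingers and knob_a below 0.05 N) or (z of knob_b_center in the frame of lid_bore between 0.005 and 0.0155 m and x of knob_b_center in the frame of lid_bore between -0.006 and 0.006 m and y of knob_b_center in the frame of lid_bore between -0.006 and 0.006 m and contact force between the fingers and knob_b below 0.05 N)) and value of joint lid below 0.05 rad), for 0.2 s.
At the end, for the whole second after the job is handed in: the lid is within 0.1 rad (6 degrees) of parallel to the bevel's blade, still, borne by the robot's fingers (over 1 N) and by nothing else; the fitting knob's shoulder is down on the lid (within 4 mm, its centre line within 6 mm of the bore's); the other knob hangs in a hole of the drying board (((z of knob_a_center in the frame of lid_bore between 0.005 and 0.0155 m and x of knob_a_center in the frame of lid_bore between -0.006 and 0.006 m and y of knob_a_center in the frame of lid_bore between -0.006 and 0.006 m and ((distance between knob_b_center and board_hole0 below 0.0165 m and horizontal distance between knob_b_center and board_hole0 below 0.007 m) or (distance between knob_b_center and board_hole1 below 0.0165 m and horizontal distance between knob_b_center and board_hole1 below 0.007 m) or (distance between knob_b_center and board_hole2 below 0.0165 m and horizontal distance between knob_b_center and board_hole2 below 0.007 m))) or (z of knob_b_center in the frame of lid_bore between 0.005 and 0.0155 m and x of knob_b_center in the frame of lid_bore between -0.006 and 0.006 m and y of knob_b_center in the frame of lid_bore between -0.006 and 0.006 m and ((distance between knob_a_center and board_hole0 below 0.0165 m and horizontal distance between knob_a_center and board_hole0 below 0.007 m) or (distance between knob_a_center and board_hole1 below 0.0165 m and horizontal distance between knob_a_center and board_hole1 below 0.007 m) or (distance between knob_a_center and board_hole2 below 0.0165 m and horizontal distance between knob_a_center and board_hole2 below 0.007 m)))) and angle between the x axis of lid_lip and the x axis of blade_tip, either way round below 0.1 rad and velocity of joint lid between -0.1 and 0.1 rad/s and contact force between the fingers and lid above 1 N and contact force between lid and glue_bottle below 0.1 N and contact force between lid and screwdriver below 0.1 N and contact force between lid and cutter below 0.1 N and contact force between lid and brush_pot below 0.1 N and contact force between lid and tape_roll below 0.1 N and contact force between lid and spray_can below 0.1 N and contact force between lid and screw_dish below 0.1 N); the arm keeps its last pose, push and grip.
It fails at once if the lid is flung wide open (past 1.35 rad) (value of joint lid above 1.35 rad).
It fails at once if the bevel is knocked (tip or pivot moved over 20 mm) (distance of any of blade_tip, blade_pivot from where it was at the start of the episode above 0.02 m).
It fails at once if something else on the bench is moved more than 30 mm (distance of any of glue_bottle, screwdriver, cutter, brush_pot, tape_roll, spray_can, screw_dish from where it was at the start of the episode above 0.03 m).
It also fails if it takes over 72 s, if anything falls off the work surface, if the arm or the gripper's body presses on something with over 40 N, if the wrist force passes 120 N, or if a joint passes its speed limit or range.

## Working session

There is one attempt and no reset: what is moved stays moved. The work goes in short steps, Python scripts to look and compute and a tool call to move; the robot and the scene stay as the last step left them, time stands still between calls to the robot, and variables do not carry over. Pictures are saved under pics/ and viewed, at most 10 in all, crops included, and the job is handed in when it is done.

Besides the shell and the picture viewer there is one more tool, called in YAML: its name, and indented under it one key for each argument. jog_arm: Moves the arm, as the interface text tells. Its arguments: {"type":"object","properties":{"steps":{"type":"array"}},"required":["steps"]}

```bash
mkdir -p pics; ls; python3 - <<'E'
from plant import readout,cams,robot
import cv2
for n in("scene","top"):
    cv2.imwrite(f"pics/{n}0.png",cams.capture(n)); c=cams.calibration(n); print(n,c)
s=readout.observe(); print(s['time_s'],s['position'],s['ee_rot'],s['opening'],s['wrist_force']); print(cams.calibration("wrist"))
print([a for a in dir(robot) if a[0]!='_'])
E
```

```text
pics
scene {'intrinsics': array([[522.12549981,   0.        , 287.11040558],
       [  0.        , 522.12549981, 212.66390076],
       [  0.        ,   0.        ,   1.        ]]), 'position': array([1128.45244097, -853.60596272, 1050.20272138]), 'attitude': array([-2.29683128,  0.01309599,  0.5569304 ])}
top {'intrinsics': array([[411.87676198,   0.        , 272.41806339],
       [  0.        , 411.87676198, 208.02929601],
       [  0.        ,   0.        ,   1.        ]]), 'position': array([ 339.11189725,   41.52590885, 1359.82309204]), 'attitude': array([-2.98506477, -0.01283291, -1.5614923 ])}
0.1 [ 179.29483929 -492.84053818  230.22015805] [-3.13944730e+00 -2.63932961e-04  3.48811899e-01] 85.49563587861773 [-0.11812429  0.46894022  0.41083851]
{'intrinsics': array([[356.12161313,   0.        , 282.42905786],
       [  0.        , 356.12161313, 215.64485836],
       [  0.        ,   0.        ,   1.        ]]), 'position': array([ 245.8015304 , -469.19892151,  372.70674816]), 'attitude': array([ 2.86157116e+00,  2.83828254e-03, -1.22367444e+00])}
['MotionError', 'grasp_offset']
```

View pics/scene0.png

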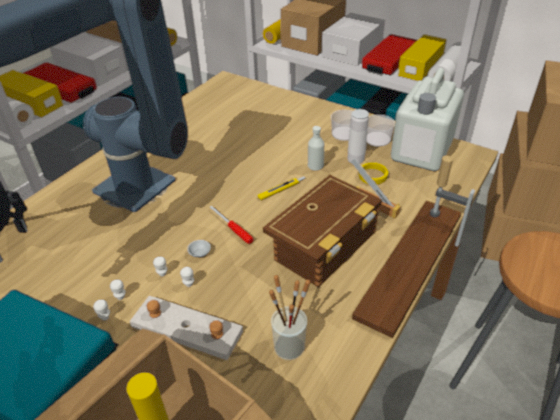

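View pics/top0.png

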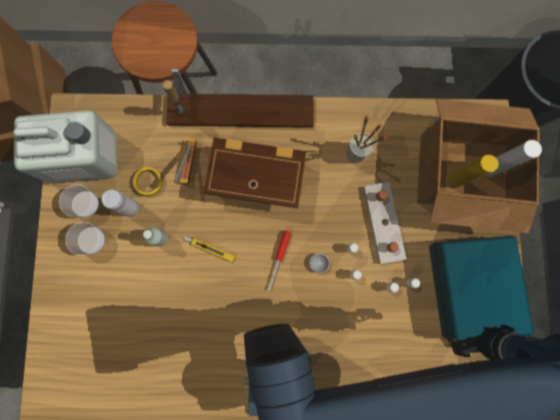

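The scene view shows the box around (325,225), the bevel at (375,190), and the board with knobs at (153,306) and (216,328). The top view shows the bore at about (253,184) and the knobs at about (382,196) and (393,247). The white knobs are decoys.

```bash
cat > h.py <<'E'
import numpy as np,cv2
from scipy.spatial.transform import Rotation as R
from plant import readout,cams
def ray(c,px):
    d=R.from_euler('xyz',c['attitude']).as_matrix()@np.linalg.inv(c['intrinsics'])@np.array([*px,1.]); return c['position'],d
def atz(c,px,z):
    p,d=ray(c,px); return p+d*(z-p[2])/d[2]
def proj(c,P):
    q=c['intrinsics']@(R.from_euler('xyz',c['attitude']).as_matrix().T@(np.asarray(P,float)-c['position'])); return q[:2]/q[2]
def tri(c1,p1,c2,p2):
    a,d=ray(c1,p1);b,e=ray(c2,p2)
    t=np.linalg.lstsq(np.c_[d,-e],b-a,rcond=None)[0]; x=a+d*t[0];y=b+e*t[1]
    return (x+y)/2,np.linalg.norm(x-y)
def tool():
    s=readout.observe(); return s,np.array(s['position']),R.from_euler('xyz',s['ee_rot']).as_matrix()
def crop(im,x0,y0,w,h,k): return cv2.resize(im[y0:y0+h,x0:x0+w],None,fx=k,fy=k,interpolation=cv2.INTER_CUBIC)
E
python3 - <<'E'
from h import *
t=cv2.imread('pics/top0.png');s=cv2.imread('pics/scene0.png')
o=np.zeros((600,800,3),np.uint8)
def put(i,x,y):o[y:y+i.shape[0],x:x+i.shape[1]]=i
put(crop(t,165,130,155,85,3.4/1),0,0)       # 527x289
put(crop(s,340,145,70,80,3.4),528,0)      # 238x272
put(crop(t,360,175,50,95,3.2),0,290)
put(crop(s,125,285,120,75,3),165,290)
put(crop(s,255,170,135,120,2),528,290)
cv2.imwrite('pics/c1.png',o)
c=cams.calibration('top')
for n,p,z in[('bore',(253,184),118),('k1',(382,196),56),('k2',(393,247),56),('FL',(205,198),118),('FR',(300,207),118),('BL',(214,139),118),('BR',(312,150),118)]:print(n,atz(c,p,z).round())
E
```

```text
bore [609.  88. 118.]
k1 [ 588. -327.   56.]
k2 [ 424. -357.   56.]
FL [564. 234. 118.]
FR [539. -57. 118.]
BL [752. 212. 118.]
BR [720. -95. 118.]
```

View pics/c1.png

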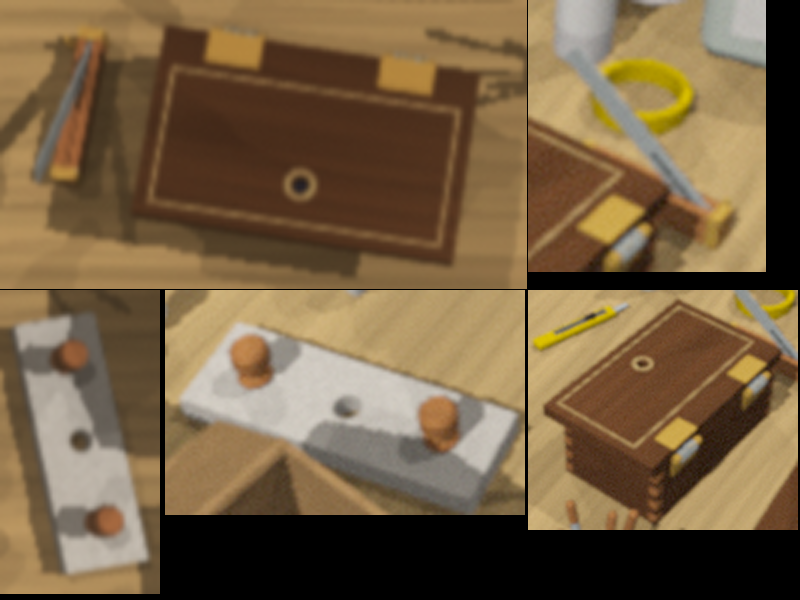

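```bash
python3 - <<'E'
from h import *
T=cams.calibration('top');S=cams.calibration('scene')
f=lambda p,o,k,off:(np.array(o)+(np.array(p)-off+.5)/k-.5)
tb=lambda p:f(p,(165,130),3.4,(0,0)); sb=lambda p:f(p,(340,145),3.4,(528,0)); tk=lambda p:f(p,(360,175),3.2,(0,290)); sk=lambda p:f(p,(125,285),3,(165,290)); sx=lambda p:f(p,(255,170),2,(528,290))
C={n:atz(T,tb(p),118) for n,p in dict(FL=(134,214),FR=(453,263),BL=(166,28),BR=(480,75),bore=(300,185)).items()}
for n in C:print(n,C[n].round(1))
print('w',np.linalg.norm(C['FL']-C['FR']),np.linalg.norm(C['BL']-C['BR']),'d',np.linalg.norm(C['FL']-C['BL']),np.linalg.norm(C['FR']-C['BR']))
for n,a,b in[('FL',(134,214),(679,302)),('FR',(453,263),(545,408)),('BR',(480,75),(655,465)),('bore',(300,185),(642,364))]:print('tri',n,tri(T,tb(a),S,sx(b)))
for a,b in[((453,263),(545,408))]:pass
d=lambda a,b:np.degrees(np.arctan2(*(C[b]-C[a])[[1,0]]))
print('yaw x',d('FL','BL'),d('FR','BR'),'y',d('FR','FL')-90,d('BR','BL')-90)
for n,a,b in[('piv',(90,45),(708,208)),('tip',(38,178),(575,55))]:print(n,tri(T,tb(a),S,sb(b)))
P=tri(T,tb((90,45)),S,sb((708,208)))[0];Q=tri(T,tb((38,178)),S,sb((575,55)))[0];v=P-Q
print('len',np.linalg.norm(v),'ang',np.arctan2(-v[2],np.hypot(*v[:2])),'yaw',np.degrees(np.arctan2(v[1],v[0])))
for n,a,b in[('k1',(71,356),(437,417)),('k2',(105,521),(250,352)),('hole',(81,440),(347,407))]:
  print(n,tri(T,tk(a),S,sk(b)),atz(T,tk(a),54 if n[0]=='k' else 22))
E
```

```text
FL [580.8 237.3 118. ]
FR [539.3 -50.4 118. ]
BL [755.5 214.  118. ]
BR [714.5 -75.3 118. ]
bore [609.3  88.3 118. ]
w 290.6802231104106 292.20101121223894 d 176.26331438150433 176.95841686356647
tri FL (array([582.16434472, 238.42966403, 113.67778025]), np.float64(1.3450790408311986))
tri FR (array([540.2126071 , -50.56189591, 113.57364522]), np.float64(0.4700024799210275))
tri BR (array([715.35214784, -73.58875462, 121.4255213 ]), np.float64(4.54449234608512))
tri bore (array([608.37437303,  87.55045399, 117.91710752]), np.float64(2.296876087474374))
yaw x -7.588869602795987 -8.083407124843998 y -8.199582266943281 -8.061392027285876
piv (array([764.42969129, 298.92974066,  34.25787743]), np.float64(1.8312096770581843))
tip (array([612.81523962, 324.63592795, 124.78789032]), np.float64(3.428486393340966))
len 178.44728424607874 ang 0.5320728990708974 yaw -9.622968764126702
k1 (array([ 591.18581403, -328.77150948,   50.38079671]), np.float64(1.8009504517200248)) [ 591.14570535 -327.13386963   54.        ]
k2 (array([ 424.29860307, -357.31133197,   51.22552558]), np.float64(2.332425349280665)) [ 424.93237118 -355.61139111   54.        ]
hole (array([ 508.90216872, -344.1190373 ,   22.80031675]), np.float64(2.014484552825166)) [ 509.72332292 -343.63585652   22.        ]
```

```bash
cat >> h.py <<'E'
def units(target,rpy=None,R0=None,p0=None):
    s,p,M=tool()
    p=p if p0 is None else np.array(p0,float); M=M if R0 is None else R0
    N=M if rpy is None else R.from_euler('xyz',rpy).as_matrix()
    print('t',round(s['time_s'],2),'pos',p.round(1),'rpy',np.round(s['ee_rot'],3),'j',np.round(s['joints'],2),'F',np.round(s['wrist_force'],1),'open',round(s['opening'],1))
    print('shift',(M.T@(np.array(target)-p)/150).round(3),'turn',(R.from_matrix(M.T@N).as_rotvec()/(np.pi/2)).round(3))
E
python3 - <<'E'
from h import *
units((424.6,-356.5,180),(np.pi,0,1.74))
T=cams.calibration('top')
for p in[(354,248),(357,274),(361,150),(281,250),(319,263)]:print(atz(T,p,30).round())
E
```

```text
t 0.1 pos [ 179.3 -492.8  230.2] rpy [-3.139 -0.     0.349] j [-1.35  0.05  0.1   1.62 -0.    1.44] F [-0.1  0.5  0.4] open 85.5
shift [ 1.847 -0.295  0.336] turn [-0.001 -0.001 -0.886]
[ 422. -238.   30.]
[ 339. -246.   30.]
[ 749. -269.   30.]
[413.  -2.  30.]
[ 372. -125.   30.]
```

jog_arm:
  steps:
    - [0.3, 0, 0, 0, 0, -0.11, 0.7]
    - [0.6, -0.05, 0.1, 0, 0, -0.22, 0.7]
    - [0.9, -0.1, 0.2, 0, 0, -0.33, 0.7]
    - [0.95, -0.15, 0.3, 0, 0, -0.44, 0.7]
    - [0.95, -0.2, 0.33, 0, 0, -0.55, 0.7]
    - [0.95, -0.2, 0.33, 0, 0, -0.66, 0.7]
    - [0.95, -0.2, 0.33, 0, 0, -0.77, 0.7]
    - [0.95, -0.2, 0.33, 0, 0, -0.885, 0.7]
    - [0.95, -0.2, 0.33, 0, 0, -0.885, 0.7]

```text
time_s: 1.23
position: [302.9, -416.1, 181.2]
ee_rot: [-3.141, -0.001, 1.737]
wrist_force: [-0.5, 0.2, -0.1]
opening: 60.1
gripper_force: 0.0
```

jog_arm:
  steps:
    - [0.1, 0.35, 0.1, 0, 0, 0, 0.7]
    - [0.2, 0.7, 0.2, 0, 0, 0, 0.7]
    - [0.258, 0.866, 0.3, 0, 0, 0, 0.7]
    - [0.258, 0.866, 0.3, 0, 0, 0, 0.7]
    - [0.258, 0.866, 0.3, 0, 0, 0, 0.7]

```text
time_s: 1.85
position: [424.2, -356.8, 136.9]
ee_rot: [-3.141, 0.0, 1.737]
wrist_force: [0.2, 0.4, 0.7]
opening: 59.6
gripper_force: 0.0
```

```bash
python3 - <<'E'
from h import *
units((424.6,-356.5,27))
c=cams.calibration('wrist'); im=cams.capture('wrist'); cv2.imwrite('pics/w1.png',im)
for z in(22,56,61):print(proj(c,(424.6,-356.5,z)))
E
```

```text
t 1.85 pos [ 424.2 -356.8  136.9] rpy [-3.141  0.     1.737] j [-0.82  0.12 -0.01  1.44 -0.    0.58] F [0.2 0.4 0.7] open 59.6
shift [0.002 0.003 0.733] turn [0. 0. 0.]
[282.75729411 210.39619221]
[282.70841787 223.91239417]
[282.7000538  226.22538778]
```

View pics/w1.png

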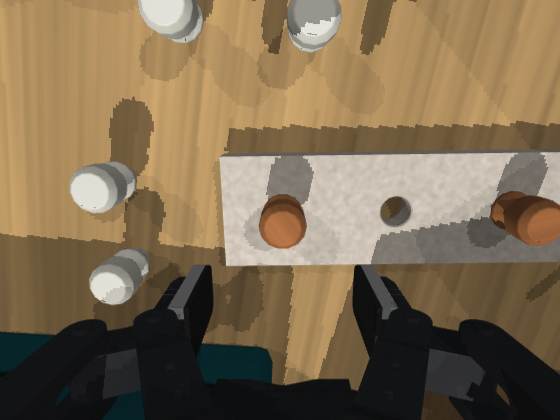

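The knob head centre is at about (283,225), against a prediction of (283,226). The position is good, so I'm descending.

jog_arm:
  steps:
    - [0, 0, 0.3, 0, 0, 0, 0.7]
    - [0.002, 0.003, 0.6, 0, 0, 0, 0.7]
    - [0.002, 0.003, 0.733, 0, 0, 0, 0.7]
    - [0.002, 0.003, 0.733, 0, 0, 0, 0.1]
    - [0.002, 0.003, 0.733, 0, 0, 0, 0.1]
    - [0.002, 0.003, 0.733, 0, 0, 0, 0.1]
    - [0.002, 0.003, 0.733, 0, 0, 0, 0.1]
    - [0.002, 0.003, 0.733, 0, 0, 0, 0.1]

```text
time_s: 2.9
position: [425.6, -356.9, 28.0]
ee_rot: [3.141, 0.002, 1.739]
wrist_force: [-0.2, -1.0, 3.3]
opening: 29.9
gripper_force: 59.4
```

jog_arm:
  steps:
    - [0, 0, -0.1, 0, 0, 0, 0.1]
    - [0, 0, -0.3, 0, 0, 0, 0.1]
    - [0, 0, -0.6, 0, 0, 0, 0.1]
    - [0, 0, -0.95, 0, 0, 0, 0.1]
    - [0, 0, -0.95, 0, 0, 0, 0.1]
    - [0, 0, -0.95, 0, 0, 0, 0.1]

```text
time_s: 3.65
position: [425.2, -356.3, 169.9]
ee_rot: [3.141, 0.001, 1.739]
wrist_force: [-0.3, -1.1, -1.0]
opening: 30.0
gripper_force: 59.3
```

```bash
python3 - <<'E'
from h import *
units((507,-342.8,170))
im=cams.capture('scene'); c=cams.calibration('scene'); s,p,M=tool()
u,v=proj(c,p+[0,0,-5]).astype(int); print(u,v)
a=crop(im,u-35,v-40,70,80,7); b=crop(cv2.imread('pics/scene0.png'),300,180,35,60,4)
cv2.imwrite('pics/s1.png',a)
E
```

```text
t 3.65 pos [ 425.2 -356.3  169.9] rpy [3.141e+00 1.000e-03 1.739e+00] j [-0.82  0.12  0.05  1.5   0.    0.58] F [-0.3 -1.1 -1. ] open 30.0
shift [-0.003  0.553 -0.   ] turn [0. 0. 0.]
145 273
```

View pics/s1.png

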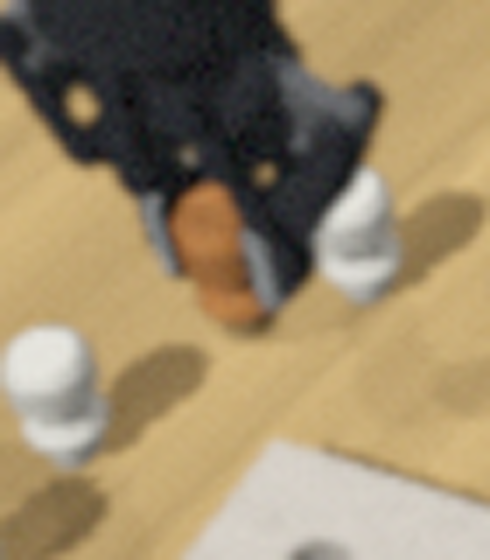

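The tenon is hidden by the collar in this view, so I'm tilting the knob towards the scene camera to see it.

jog_arm:
  steps:
    - [0, 0, -0.2, -0.08, -0.08, 0, 0.1]
    - [0, 0, -0.3, -0.16, -0.16, 0, 0.1]
    - [0, 0, -0.3, -0.24, -0.24, 0, 0.1]
    - [0, 0, -0.3, -0.32, -0.32, 0, 0.1]
    - [0, 0, -0.3, -0.4, -0.4, 0, 0.1]
    - [0, 0, -0.3, -0.4, -0.4, 0, 0.1]
    - [0, 0, -0.3, -0.4, -0.4, 0, 0.1]

```text
time_s: 4.58
position: [425.5, -357.0, 215.7]
ee_rot: [2.425, 0.582, 1.516]
wrist_force: [0.2, -1.5, 1.6]
opening: 29.8
gripper_force: 59.4
```

```bash
python3 - <<'E'
from h import *
im=cams.capture('scene'); c=cams.calibration('scene'); s,p,M=tool()
print(s['time_s'],p,s['ee_rot'],s['joints'])
u,v=proj(c,p).astype(int); print(u,v)
cv2.imwrite('pics/s2.png',crop(im,u-30,v-30,60,60,9))
E
```

```text
4.625 [ 426.80362867 -358.61662438  221.02574506] [2.42012004 0.58712333 1.51342103] [-0.97685255 -0.82702592 -0.86235706  0.67199463  0.27663673  0.55231832]
139 257
```

View pics/s2.png

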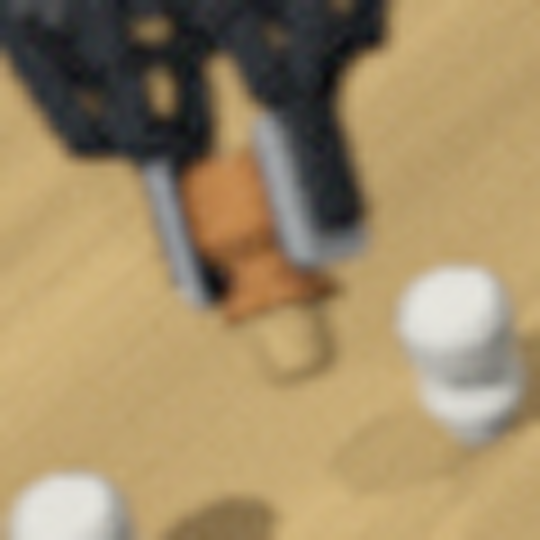

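The collar spans about 115 px and the tenon (pale) about 60–75 px in this crop. I need the width more exactly, so I'm sampling intensity profiles across the tenon.

```bash
python3 - <<'E'
from h import *
im=cams.capture('scene'); c=cams.calibration('scene'); s,p,M=tool()
g=p+M[:,2]*-23.  # band middle approx
for d in(22,31,36,40,44,48):   # mm ahead of band centre (collar ~ 15.5+8=24, tenon 26.5..43.5)
    q=g+M[:,2]*d; a=proj(c,q); ax=proj(c,q+M[:,2]*5)-a; ax/=np.linalg.norm(ax); n=np.array([-ax[1],ax[0]])
    sc=522/np.linalg.norm(q-c['position'])
    mm=np.arange(-22,23,2); pts=(a+np.outer(mm*sc,n)).astype(np.float32)
    v=cv2.remap(im,pts[None,:,0],pts[None,:,1],cv2.INTER_CUBIC)[0].astype(int)
    print(d,' '.join(f'{x[0]}/{x[2]}' for x in v))
im2=crop(im,*(proj(c,p).astype(int)-[10,15]),32,32,18)
im2=cv2.normalize(im2.astype(np.float32),None,0,255,cv2.NORM_MINMAX).astype(np.uint8)
cv2.imwrite('pics/s3.png',cv2.LUT(im2,np.clip((np.arange(256)-60)*1.8,0,255).astype(np.uint8)))
E
```

```text
22 114/172 114/161 111/154 105/145 99/138 95/132 86/121 74/112 59/108 53/123 55/144 61/160 68/173 73/181 71/179 74/179 74/181 66/165 43/117 30/69 48/60 90/99 120/138
31 109/187 108/186 107/185 108/187 103/181 95/171 84/156 71/133 69/128 73/136 87/157 101/175 108/185 114/192 111/190 105/185 101/174 89/164 86/164 94/173 107/186 111/190 111/192
36 108/190 110/190 111/190 113/192 109/189 108/186 101/178 89/159 82/146 86/155 97/171 109/185 112/194 120/202 123/204 115/197 110/187 100/181 107/187 112/190 111/191 109/189 110/189
40 107/188 106/188 114/191 114/191 111/190 109/189 103/181 90/162 78/141 86/150 96/170 106/186 114/197 118/200 118/197 112/191 101/180 103/181 116/191 113/194 115/193 110/191 110/189
44 110/189 106/189 109/189 108/187 109/188 111/189 105/184 93/167 82/148 77/141 86/153 89/159 87/157 88/159 95/166 99/170 101/175 107/184 112/192 115/194 112/193 113/194 112/193
48 115/191 111/191 110/191 109/189 111/190 112/192 113/194 112/195 113/193 106/184 100/176 104/180 106/182 102/176 100/176 104/183 111/191 113/192 113/192 113/193 112/192 114/193 114/194
```

View pics/s3.png

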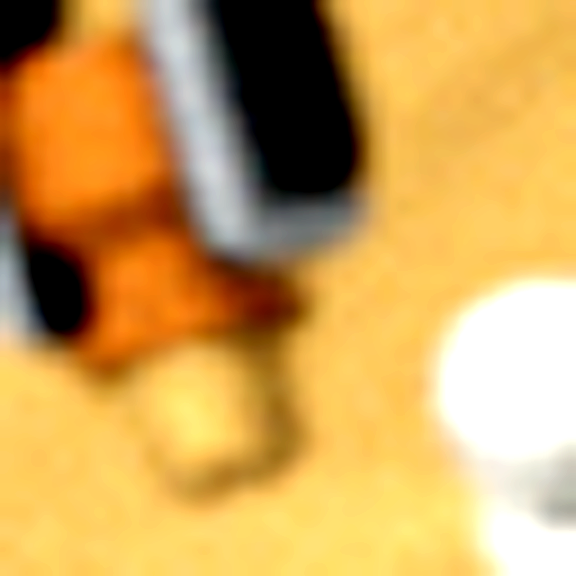

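The tenon measures about 19–20 mm against a collar of about 29 mm, so this knob does not fit. It goes back into its hole, and then I take the other one.

```bash
python3 - <<'E'
from h import *
units((425.3,-356.6,110),(np.pi,0,1.739))
E
```

```text
t 4.67 pos [ 427.4 -359.3  223.3] rpy [2.418 0.589 1.513] j [-0.98 -0.83 -0.86  0.67  0.28  0.55] F [0.4 0.3 0.2] open 29.8
shift [ 0.434 -0.421  0.454] turn [0.403 0.406 0.001]
```

jog_arm:
  steps:
    - [0, 0, 0, 0.08, 0.08, 0, 0.1]
    - [0, 0, 0, 0.16, 0.16, 0, 0.1]
    - [0, 0, 0, 0.24, 0.24, 0, 0.1]
    - [0.13, -0.13, 0.145, 0.32, 0.32, 0, 0.1]
    - [0.26, -0.26, 0.29, 0.4, 0.4, 0, 0.1]
    - [0.389, -0.385, 0.436, 0.4, 0.4, 0, 0.1]
    - [0.389, -0.385, 0.436, 0.4, 0.4, 0, 0.1]
    - [0.389, -0.385, 0.436, 0.4, 0.4, 0, 0.1]
    - [0.389, -0.385, 0.436, 0.4, 0.4, 0, 0.1]

```text
time_s: 5.8
position: [426.4, -357.3, 113.9]
ee_rot: [3.137, 0.007, 1.739]
wrist_force: [-0.4, 0.2, -0.7]
opening: 29.7
gripper_force: 59.4
```

```bash
python3 - <<'E'
from h import *
units((425.4,-356.6,28.5),(np.pi,0,1.739))
E
```

```text
t 5.8 pos [ 426.4 -357.3  113.9] rpy [3.137 0.007 1.739] j [-0.82  0.13 -0.05  1.39 -0.    0.58] F [-0.4  0.2 -0.7] open 29.7
shift [ 0.01  -0.008  0.569] turn [0.003 0.004 0.   ]
```

jog_arm:
  steps:
    - [0, 0, 0, 0, 0, 0, 0.1]
    - [0, 0, 0.15, 0, 0, 0, 0.1]
    - [0, 0, 0.3, 0, 0, 0, 0.1]
    - [0, 0, 0.42, 0, 0, 0, 0.1]
    - [0, 0, 0.5, 0, 0, 0, 0.1]
    - [0, 0, 0.54, 0, 0, 0, 0.1]
    - [0, 0, 0.545, 0, 0, 0, 0.1]
    - [0, 0, 0.545, 0, 0, 0, 0.1]

```text
time_s: 6.8
position: [424.8, -355.6, 28.2]
ee_rot: [3.141, 0.001, 1.739]
wrist_force: [0.1, 0.6, 0.6]
opening: 29.9
gripper_force: 59.4
```

jog_arm:
  steps:
    - [0, 0, 0, 0, 0, 0, 0.7]
    - [0, 0, 0, 0, 0, 0, 0.7]
    - [0, 0, 0, 0, 0, 0, 0.7]
    - [0, 0, -0.2, 0, 0, 0, 0.7]
    - [0, 0, -0.5, 0, 0, 0, 0.7]
    - [0, 0, -0.73, 0, 0, 0, 0.7]
    - [0, 0, -0.73, 0, 0, 0, 0.7]

```text
time_s: 7.68
position: [426.4, -357.3, 141.5]
ee_rot: [3.137, 0.007, 1.739]
wrist_force: [-0.6, -0.2, -0.0]
opening: 59.6
gripper_force: 0.0
```

```bash
python3 - <<'E'
from h import *
units((591.8,-327.8,137),(np.pi,0,1.739))
c=cams.calibration('wrist'); im=cams.capture('wrist'); cv2.imwrite('pics/w2.png',im)
for z in(22,61):print(proj(c,(424.6,-356.5,z)),proj(c,(591.8,-327.8,z)))
E
```

```text
t 7.67 pos [ 426.4 -357.3  141.5] rpy [3.137 0.007 1.739] j [-0.82  0.12 -0.    1.44  0.    0.58] F [-0.6 -0.2 -0. ] open 59.6
shift [0.01  1.12  0.035] turn [ 0.003  0.004 -0.   ]
[279.14497416 206.74698494] [502.18550574 205.8033199 ]
[278.82079031 222.10673871] [537.61353024 220.9862172 ]
```

View pics/w2.png

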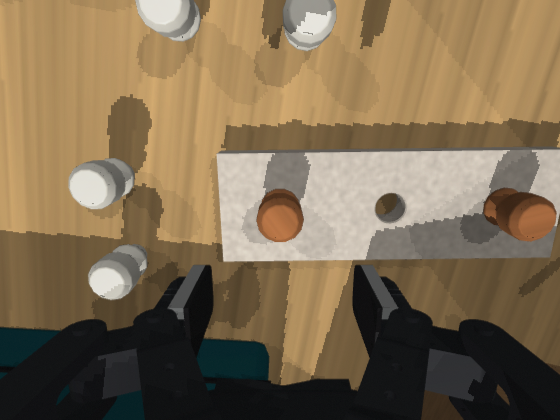

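The first knob hangs in its hole, head at about (280,219). The other knob is at about (526,216), as predicted. I'm moving to it.

jog_arm:
  steps:
    - [0, 0.35, 0, 0, 0, 0, 0.7]
    - [0, 0.7, 0, 0, 0, 0, 0.7]
    - [0, 0.95, 0, 0, 0, 0, 0.7]
    - [0, 0.95, 0, 0, 0, 0, 0.7]

```text
time_s: 8.22
position: [566.0, -329.6, 133.6]
ee_rot: [-3.139, -0.003, 1.742]
wrist_force: [-0.3, -0.5, -0.3]
opening: 59.6
gripper_force: 0.0
```

jog_arm:
  steps:
    - [0, 0.1, 0, 0, 0, 0, 0.7]
    - [0, 0.179, 0, 0, 0, 0, 0.7]
    - [0, 0.179, 0, 0, 0, 0, 0.7]
    - [0, 0.179, 0, 0, 0, 0, 0.7]
    - [0, 0.179, 0, 0, 0, 0, 0.7]

```text
time_s: 8.85
position: [590.9, -327.2, 137.3]
ee_rot: [-3.141, 0.0, 1.738]
wrist_force: [-0.1, -0.5, 0.7]
opening: 59.7
gripper_force: 0.0
```

```bash
python3 - <<'E'
from h import *
units((592.0,-327.8,28),(np.pi,0,1.739))
E
```

```text
t 8.85 pos [ 590.9 -327.2  137.3] rpy [-3.141  0.     1.738] j [-0.6   0.45  0.39  1.51 -0.    0.8 ] F [-0.1 -0.5  0.7] open 59.7
shift [-0.005  0.007  0.729] turn [-0.  0. -0.]
```

jog_arm:
  steps:
    - [0, 0.005, 0.25, 0, 0, 0, 0.7]
    - [0, 0.005, 0.5, 0, 0, 0, 0.7]
    - [-0.003, 0.006, 0.729, 0, 0, 0, 0.7]
    - [-0.003, 0.006, 0.729, 0, 0, 0, 0.7]
    - [-0.003, 0.006, 0.729, 0, 0, 0, 0.1]
    - [-0.003, 0.006, 0.729, 0, 0, 0, 0.1]
    - [-0.003, 0.006, 0.729, 0, 0, 0, 0.1]
    - [-0.003, 0.006, 0.729, 0, 0, 0, 0.1]

```text
time_s: 9.85
position: [594.1, -328.5, 30.9]
ee_rot: [3.138, 0.004, 1.739]
wrist_force: [0.3, -0.3, 5.6]
opening: 29.8
gripper_force: 59.7
```

jog_arm:
  steps:
    - [0, 0, -0.1, 0, 0, 0, 0.1]
    - [0, 0, -0.3, 0, 0, 0, 0.1]
    - [0, 0, -0.6, 0, 0, 0, 0.1]
    - [0, 0, -0.97, 0, 0, 0, 0.1]
    - [0, 0, -0.97, 0, 0, 0, 0.1]
    - [0, 0, -0.97, 0, 0, 0, 0.1]
    - [0, 0, -0.97, 0, 0, 0, 0.1]
    - [0, 0, -0.97, 0, 0, 0, 0.1]

```text
time_s: 10.85
position: [591.5, -326.6, 171.1]
ee_rot: [-3.139, -0.003, 1.739]
wrist_force: [0.7, 0.5, -0.5]
opening: 30.0
gripper_force: 59.4
```

```bash
python3 - <<'E'
from h import *
units((609,88,174),(np.pi,0,1.739))
E
```

```text
t 10.85 pos [ 591.5 -326.6  171.1] rpy [-3.139e+00 -3.000e-03  1.739e+00] j [-0.6   0.45  0.46  1.58 -0.    0.8 ] F [ 0.7  0.5 -0.5] open 30.0
shift [ 2.706  0.578 -0.014] turn [-0.002 -0.002 -0.   ]
```

jog_arm:
  steps:
    - [0.3, 0.06, 0, 0, 0, 0, 0.1]
    - [0.65, 0.13, 0, 0, 0, 0, 0.1]
    - [0.97, 0.2, -0.02, 0, 0, 0, 0.1]

```text
time_s: 11.22
position: [596.7, -177.0, 174.7]
ee_rot: [-3.139, -0.002, 1.739]
wrist_force: [0.2, -0.1, -0.0]
opening: 29.8
gripper_force: 59.4
```

jog_arm:
  steps:
    - [0.35, 0.07, 0, 0, 0, 0, 0.1]
    - [0.7, 0.14, 0, 0, 0, 0, 0.1]
    - [0.97, 0.2, 0, 0, 0, 0, 0.1]

```text
time_s: 11.6
position: [602.1, -28.0, 175.3]
ee_rot: [-3.14, -0.001, 1.74]
wrist_force: [-0.5, -0.0, 0.3]
opening: 30.1
gripper_force: 59.4
```

jog_arm:
  steps:
    - [0.3, 0.08, 0, 0, 0, 0, 0.1]
    - [0.45, 0.15, 0, 0, 0, 0, 0.1]
    - [0.5, 0.178, 0, 0, 0, 0, 0.1]
    - [0.5, 0.178, 0, 0, 0, 0, 0.1]
    - [0.5, 0.178, 0, 0, 0, 0, 0.1]
    - [0.5, 0.178, 0, 0, 0, 0, 0.1]

```text
time_s: 12.35
position: [616.6, 46.9, 176.3]
ee_rot: [-3.141, 0.0, 1.737]
wrist_force: [0.3, -0.5, -0.8]
opening: 30.2
gripper_force: 59.4
```

```bash
python3 - <<'E'
from h import *
units((609,88,171),(np.pi,0,1.739))
c=cams.calibration('wrist'); im=cams.capture('wrist'); 
s,p,M=tool()
q=proj(c,(609,88,118)); print(q)
cv2.imwrite('pics/w3.png',im)
E
```

```text
t 12.35 pos [616.6  46.9 176.3] rpy [-3.141  0.     1.737] j [-0.03  0.29  0.26  1.54 -0.    1.37] F [ 0.3 -0.5 -0.8] open 30.2
shift [ 0.279 -0.004  0.035] turn [-0.     0.    -0.001]
[280.52281202 165.49859243]
```

View pics/w3.png

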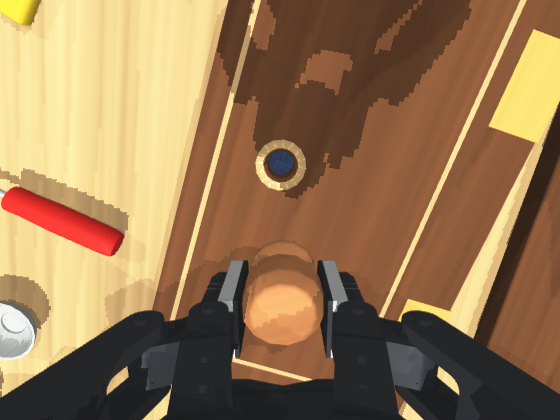

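The bore is at (281,164) as predicted, and the knob head is in the grip at about (283,307). I'm checking the in-hand offset.

```bash
python3 - <<'E'
from h import *
im=cv2.imread('pics/w3.png'); c=cams.calibration('wrist'); s,p,M=tool()
print(c['position']-p)
h=cv2.cvtColor(im,cv2.COLOR_BGR2HSV)
m=((h[...,0]>5)&(h[...,0]<16)&(h[...,1]>90)&(h[...,2]>190)).astype(np.uint8); m[:235]=0;m[350:]=0;m[:,:243]=0;m[:,323:]=0
for y in range(240,350,6):
    x=np.where(m[y])[0]; print(y,x.min() if len(x) else None,x.max() if len(x) else None,end='; ')
print()
for dz in(0,5,12,20,27,32):
    a=proj(c,p+[0,0,dz]); print(dz,a.round(1),'r16',(proj(c,p+M[:,1]*16+[0,0,dz])-a).round(1), 'far', proj(c,p-M[:,0]*16+[0,0,dz]).round(1)[1],'nearcollar',proj(c,p+M[:,0]*15+[0,0,dz]).round(1)[1])
g=((im[...,0]>120)&(im[...,2]>170)).astype(np.uint8); g[:130]=0;g[200:]=0;g[:,:250]=0;g[:,312:]=0
# dark bluish hole
b=((im[...,0].astype(int)>im[...,2].astype(int)+5)).astype(np.uint8); b[:140]=0;b[190:]=0;b[:,:255]=0;b[:,310:]=0
y,x=np.where(b); print('hole',x.mean(),y.mean(),len(x),x.min(),x.max(),y.min(),y.max())
y,x=np.where(g); print('ring',x.min(),x.max(),y.min(),y.max())
print(atz(c,((x.min()+x.max())/2,(y.min()+y.max())/2),118))
E
```

```text
[-10.88512612  69.02755696 142.47201232]
240 None None; 246 None None; 252 None None; 258 None None; 264 None None; 270 None None; 276 None None; 282 None None; 288 263 300; 294 254 309; 300 252 311; 306 247 314; 312 246 315; 318 245 316; 324 246 313; 330 251 312; 336 257 307; 342 268 294; 348 None None; 
0 [281.4 279.4] r16 [36.5 -0. ] far 311.7 nearcollar 247.3
5 [281.4 284.6] r16 [37.6 -0. ] far 317.8 nearcollar 251.7
12 [281.3 292.6] r16 [39.4 -0. ] far 327.1 nearcollar 258.3
20 [281.2 302.6] r16 [41.6 -0. ] far 338.7 nearcollar 266.7
27 [281.2 312.4] r16 [43.8 -0. ] far 349.9 nearcollar 274.8
32 [281.1 320. ] r16 [45.4 -0. ] far 358.7 nearcollar 281.2
hole 280.60224719101126 162.12808988764044 445 268 293 151 173
ring 256 298 145 189
[607.20892404  86.96987262 118.        ]
```

jog_arm:
  steps:
    - [0.15, 0, 0, 0, 0, 0, 0.1]
    - [0.276, -0.002, 0.05, 0, 0, 0, 0.1]
    - [0.276, -0.002, 0.15, 0, 0, 0, 0.1]
    - [0.276, -0.002, 0.18, 0, 0, 0, 0.1]
    - [0.276, -0.002, 0.19, 0, 0, 0, 0.1]
    - [0.276, -0.002, 0.19, 0, 0, 0, 0.1]

```text
time_s: 13.15
position: [609.5, 88.4, 147.7]
ee_rot: [-3.142, 0.0, 1.738]
wrist_force: [0.3, -0.2, -0.2]
opening: 29.6
gripper_force: 59.4
```

jog_arm:
  steps:
    - [0, 0, 0.02, 0, 0, 0, 0.1]
    - [0, 0, 0.04, 0, 0, 0, 0.1]
    - [0, 0, 0.05, 0, 0, 0, 0.1]
    - [0, 0, 0.06, 0, 0, 0, 0.1]
    - [0, 0, 0.07, 0, 0, 0, 0.1]
    - [0, 0, 0.07, 0, 0, 0, 0.1]

```text
time_s: 13.9
position: [609.3, 88.6, 137.1]
ee_rot: [-3.141, 0.0, 1.739]
wrist_force: [0.3, -1.6, 0.6]
opening: 29.6
gripper_force: 59.4
```

jog_arm:
  steps:
    - [0, 0, 0.02, 0, 0, 0, 0.1]
    - [0, 0, 0.04, 0, 0, 0, 0.1]
    - [0, 0, 0.055, 0, 0, 0, 0.1]
    - [0, 0, 0.07, 0, 0, 0, 0.1]
    - [0, 0, 0.075, 0, 0, 0, 0.1]
    - [0, 0, 0.075, 0, 0, 0, 0.1]

```text
time_s: 14.65
position: [609.3, 88.6, 127.1]
ee_rot: [3.141, 0.001, 1.739]
wrist_force: [-3.5, -3.5, 5.2]
opening: 30.1
gripper_force: 59.9
```

jog_arm:
  steps:
    - [0, 0, 0.01, 0, 0, 0, 0.1]
    - [0, 0, 0.02, 0, 0, 0, 0.1]
    - [0, 0, 0.025, 0, 0, 0, 0.1]
    - [0, 0, 0.025, 0, 0, 0, 0.1]

```text
time_s: 15.15
position: [609.3, 88.4, 126.7]
ee_rot: [3.139, 0.001, 1.739]
wrist_force: [-8.1, -3.5, 15.2]
opening: 29.9
gripper_force: 60.9
```

jog_arm:
  steps:
    - [0, 0, 0, 0, 0, 0, 0.7]
    - [0, 0, 0, 0, 0, 0, 0.7]
    - [0, 0, 0, 0, 0, 0, 0.7]
    - [0, 0, 0, 0, 0, 0, 0.7]
    - [0, 0, -0.2, 0, 0, 0, 0.7]
    - [0, 0, -0.5, 0, 0, 0, 0.7]
    - [0, 0, -0.8, 0, 0, 0, 0.7]
    - [0, 0, -0.8, 0, 0, 0, 0.7]
    - [0, 0, -0.8, 0, 0, 0, 0.7]
    - [0, 0, -0.8, 0, 0, 0, 0.7]

```text
time_s: 16.4
position: [608.6, 88.9, 240.1]
ee_rot: [-3.138, -0.001, 1.739]
wrist_force: [0.2, 0.4, 0.9]
opening: 59.6
gripper_force: 0.0
```

```bash
python3 - <<'E'
from h import *
units((609,88,171),(np.pi,0,1.739))
out=[]
w=cams.capture('wrist'); cw=cams.calibration('wrist'); S=cams.capture('scene'); cs=cams.calibration('scene'); T=cams.capture('top')
for n in('w','S','T'):cv2.imwrite(f'raw_{n}.png',dict(w=w,S=S,T=T)[n])
q=proj(cw,(609,88,141)); print(q, proj(cs,(609,88,140)))
o=np.zeros((600,800,3),np.uint8)
def put(i,x,y):i=i[:600-y,:800-x];o[y:y+i.shape[0],x:x+i.shape[1]]=i
put(crop(w,180,140,200,150,2),0,0)
a=proj(cs,(609,88,130)).astype(int); put(crop(S,a[0]-30,a[1]-30,60,60,5),400,0)
put(crop(S,340,145,70,80,3.75),0,300)
put(crop(T,160,130,60,70,4.2),265,300)
put(crop(S,125,285,120,75,2.2),520,300)
cv2.imwrite('pics/c2.png',o)
E
```

```text
t 16.4 pos [608.6  88.9 240.1] rpy [-3.138e+00 -1.000e-03  1.739e+00] j [0.04 0.3  0.4  1.68 0.   1.44] F [0.2 0.4 0.9] open 59.6
shift [-0.006  0.003  0.461] turn [-0.002 -0.    -0.   ]
[282.91817774 217.94378502] [312.59962163 200.4473197 ]
```

View pics/c2.png

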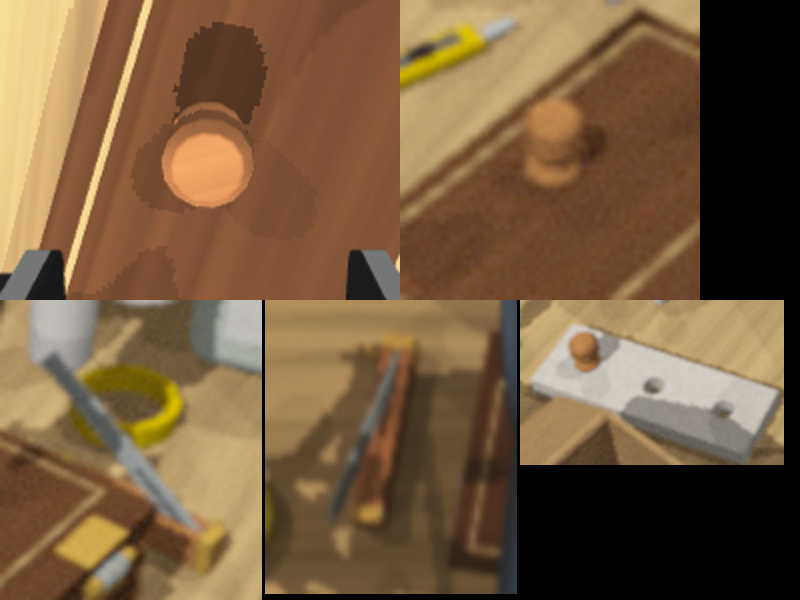

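The knob sits with its collar on the lid, and the other knob is in its board hole. The blade runs from (50,360) to (190,520) in the scene crop and from (398,352) to (337,515) in the top crop. I'm computing its angle from segmentation.

```bash
python3 - <<'E'
from h import *
from scipy.optimize import least_squares
def seg(im,box,thr):
    x0,y0,x1,y1=box; h=cv2.cvtColor(im,cv2.COLOR_BGR2HSV)[y0:y1,x0:x1]
    m=(h[...,1]<thr).astype(np.uint8); n,l,st,_=cv2.connectedComponentsWithStats(m)
    k=1+np.argmax(st[1:,4]); y,x=np.where(l==k); P=np.c_[x+x0,y+y0].astype(np.float32)
    vx,vy,cx,cy=cv2.fitLine(P,cv2.DIST_HUBER,0,.01,.01).ravel(); t=(P-[cx,cy])@[vx,vy]
    a,b=np.array([cx,cy])+np.outer([t.min(),t.max()],[vx,vy]); print(len(P),a,b); return a,b
S=cv2.imread('pics/scene0.png');T=cv2.imread('pics/top0.png');cs=cams.calibration('scene');ct=cams.calibration('top')
ls=seg(S,(356,163,392,204),80); lt=seg(T,(168,140,195,185),70)
hand_s=[np.array([340+50/3.75,145+60/3.75]),np.array([340+190/3.75,145+220/3.75])]
hand_t=[np.array([160+72/4.2,130+215/4.2]),np.array([160+133/4.2,130+52/4.2])]
def dirn(ls,lt):
    n1=np.cross(ray(cs,ls[0])[1],ray(cs,ls[1])[1]);n2=np.cross(ray(ct,lt[0])[1],ray(ct,lt[1])[1])
    v=np.cross(n1,n2);v/=np.linalg.norm(v);v*=np.sign(v[0]);print('ang',np.arctan2(-v[2],np.hypot(*v[:2])),'yaw',np.degrees(np.arctan2(v[1],v[0])))
    # scene plane with known yaw -8
for a in(ls,hand_s):
    for b in(lt,hand_t):dirn(a,b)
    n1=np.cross(ray(cs,a[0])[1],ray(cs,a[1])[1])
    for yw in(-7,-8,-9):
        y=np.radians(yw);h=np.array([np.cos(y),np.sin(y),0]); print('  yaw',yw,np.arctan2(n1@h,n1[2]))
# end points: model pivot z17 length195
f=lambda q:np.r_[proj(ct,[q[0],q[1],17])-hand_t[1],proj(ct,np.array([q[0],q[1],17])-195*np.array([np.cos(q[2])*np.cos(q[3]),np.cos(q[2])*np.sin(q[3]),-np.sin(q[2])]))-hand_t[0],proj(cs,[q[0],q[1],17])-hand_s[1],proj(cs,np.array([q[0],q[1],17])-195*np.array([np.cos(q[2])*np.cos(q[3]),np.cos(q[2])*np.sin(q[3]),-np.sin(q[2])]))-hand_s[0],(q[3]+.14)*50]
r=least_squares(f,[765,299,.6,-.14],loss='soft_l1');print(r.x,f(r.x).round(1))
E
```

```text
308 [355.54434 163.37349] [389.2204  204.45868]
113 [174.96379 181.56317] [190.67819 144.28589]
ang 0.6197110654805834 yaw -7.923285294102754
ang 0.6615184535870151 yaw -4.967220027735951
  yaw -7 -2.5084051612222633
  yaw -8 -2.5230187632647243
  yaw -9 -2.538089764764545
ang 0.5451547917317823 yaw -9.749917475390292
ang 0.5917620242651405 yaw -6.724529143070567
  yaw -7 -2.5539079426426254
  yaw -8 -2.56898739058757
  yaw -9 -2.584507263689563
[ 7.70122883e+02  2.99608787e+02  6.21175351e-01 -1.30172935e-01] [ 0.4  0.7 -0.6 -0.1  3.4  7.  -0.9 -0.8  0.5]
```

Both estimates agree on a blade angle of about 0.615 rad, with yaw −7.9° matching the box. Next I'm working out the lift poses.

```bash
cat >> h.py <<'E'
psi=-0.1405; U=np.array([np.cos(psi),np.sin(psi),0]); Z=np.array([0,0,1.]); phi=.65
bore=np.array([609.,88.2,118]); lip0=bore-50*U-18*Z; hinge=lip0+180*U
dn=np.cos(phi)*U-np.sin(phi)*Z; nn=np.sin(phi)*U+np.cos(phi)*Z
Rl=np.c_[-nn,np.cross(dn,-nn),dn]; rpyl=R.from_matrix(Rl).as_euler('xyz')
def tcp(th,s=20,half=11): return hinge-180*(np.cos(th)*U-np.sin(th)*Z)+s*dn-half*nn
E
python3 - <<'E'
from h import *
print(lip0,hinge,rpyl); 
for th in(0,.1,.2,.3,.4,.5,.615):print(th,tcp(th).round(1))
units((440,112,230),rpyl)
units((440,112,230),(np.pi,0,np.pi+psi))
E
```

```text
[559.49269496  95.20191026 100.        ] [737.71899311  69.99503333 100.        ] [-3.14159265  0.92079633  3.00109265]
0 [568.7  93.9  79.1]
0.1 [569.6  93.8  97.1]
0.2 [572.2  93.4 114.9]
0.3 [576.6  92.8 132.3]
0.4 [582.7  91.9 149.2]
0.5 [590.5  90.8 165.4]
0.615 [601.3  89.3 183. ]
t 16.55 pos [608.7  88.9 240.6] rpy [-3.139 -0.     1.739] j [0.04 0.3  0.4  1.68 0.   1.44] F [ 0.3 -0.7 -0.1] open 59.6
shift [ 0.34  -1.083  0.074] turn [-0.37  -0.506 -0.742]
t 16.55 pos [608.7  88.9 240.6] rpy [-3.139 -0.     1.739] j [0.04 0.3  0.4  1.68 0.   1.44] F [ 0.3 -0.7 -0.1] open 59.6
shift [ 0.34  -1.083  0.074] turn [-0.001 -0.001 -0.804]
```

jog_arm:
  steps:
    - [0.05, -0.2, 0, 0, 0, -0.11, 0]
    - [0.15, -0.5, 0, 0, 0, -0.22, 0]
    - [0.25, -0.8, 0, 0, 0, -0.33, 0]
    - [0.31, -0.98, 0, 0, 0, -0.44, 0]
    - [0.31, -0.98, 0, 0, 0, -0.55, 0]
    - [0.31, -0.98, 0, 0, 0, -0.66, 0]
    - [0.31, -0.98, 0, 0, 0, -0.77, 0]
    - [0.31, -0.98, 0, 0, 0, -0.804, 0]
    - [0.31, -0.98, 0, 0, 0, -0.804, 0]
    - [0.31, -0.98, 0, 0, 0, -0.804, 0]

```text
time_s: 17.8
position: [456.5, 110.1, 242.0]
ee_rot: [-3.141, -0.001, 3.001]
wrist_force: [-0.2, 0.4, 0.6]
opening: -0.0
gripper_force: 0.0
```

```bash
python3 - <<'E'
from h import *
units((470,108,180),rpyl)
E
```

```text
t 17.8 pos [456.5 110.1 242. ] rpy [-3.141e+00 -1.000e-03  3.001e+00] j [ 0.09 -0.09 -0.02  1.65 -0.    0.23] F [-0.2  0.4  0.6] open -0.0
shift [-0.091 -0.001  0.413] turn [-0.    -0.587  0.   ]
```

jog_arm:
  steps:
    - [-0.03, 0, 0, 0, -0.11, 0, 0]
    - [-0.05, 0, 0, 0, -0.22, 0, 0]
    - [-0.07, 0, 0.05, 0, -0.33, 0, 0]
    - [-0.09, 0, 0.1, 0, -0.44, 0, 0]
    - [-0.091, 0, 0.15, 0, -0.55, 0, 0]
    - [-0.091, 0, 0.2, 0, -0.587, 0, 0]
    - [-0.091, 0, 0.3, 0, -0.587, 0, 0]
    - [-0.091, 0, 0.41, 0, -0.587, 0, 0]
    - [-0.091, 0, 0.41, 0, -0.587, 0, 0]
    - [-0.091, 0, 0.41, 0, -0.587, 0, 0]

```text
time_s: 19.05
position: [478.2, 113.4, 183.3]
ee_rot: [-3.138, 0.919, 2.999]
wrist_force: [-0.4, -0.1, 0.4]
opening: -0.0
gripper_force: 0.0
```

```bash
python3 - <<'E'
from h import *
units((515,101,74),rpyl)
units(tcp(0)-[0,0,7],rpyl)
E
```

```text
t 19.05 pos [478.2 113.4 183.3] rpy [-3.138  0.919  2.999] j [ 0.33 -0.99 -1.01  0.69 -0.38  0.3 ] F [-0.4 -0.1  0.4] open -0.0
shift [ 0.425 -0.045  0.644] turn [-0.003 -0.001 -0.001]
t 19.05 pos [478.2 113.4 183.3] rpy [-3.138  0.919  2.999] j [ 0.33 -0.99 -1.01  0.69 -0.38  0.3 ] F [-0.4 -0.1  0.4] open -0.0
shift [ 0.216 -0.04   0.939] turn [-0.003 -0.001 -0.001]
```

jog_arm:
  steps:
    - [0.1, -0.01, 0.16, 0, 0, 0, 0]
    - [0.2, -0.02, 0.32, 0, 0, 0, 0]
    - [0.3, -0.03, 0.48, 0, 0, 0, 0]
    - [0.425, -0.045, 0.64, 0, 0, 0, 0]
    - [0.425, -0.045, 0.64, 0, 0, 0, 0]
    - [0.425, -0.045, 0.64, 0, 0, 0, 0]
    - [0.425, -0.045, 0.64, 0, 0, 0, 0]

```text
time_s: 19.92
position: [514.9, 101.7, 75.5]
ee_rot: [-3.139, 0.921, 2.999]
wrist_force: [0.5, 0.8, 0.4]
opening: 0.0
gripper_force: 0.0
```

```bash
python3 - <<'E'
from h import *
units(tcp(0)-[0,0,6],rpyl)
E
```

```text
t 19.93 pos [514.9 101.7  75.5] rpy [-3.139  0.921  2.999] j [ 0.25 -0.78 -1.15  0.32 -0.31  0.25] F [0.5 0.8 0.4] open 0.0
shift [-0.206  0.     0.298] turn [-0.003  0.    -0.001]
```

jog_arm:
  steps:
    - [-0.05, 0, 0.075, 0, 0, 0, 0]
    - [-0.1, 0, 0.15, 0, 0, 0, 0]
    - [-0.15, 0, 0.225, 0, 0, 0, 0]
    - [-0.206, 0, 0.298, 0, 0, 0, 0]
    - [-0.206, 0, 0.298, 0, 0, 0, 0]
    - [-0.206, 0, 0.298, 0, 0, 0, 0]
    - [-0.206, 0, 0.298, 0, 0, 0, 0]

```text
time_s: 20.8
position: [566.8, 93.5, 69.5]
ee_rot: [-3.136, 0.917, 3.002]
wrist_force: [0.3, 0.1, -0.0]
opening: 0.1
gripper_force: 0.0
```

```bash
python3 - <<'E'
from h import *
for th in(.05,.1,.2,.3):units(tcp(th),rpyl)
E
```

```text
t 20.8 pos [566.8  93.5  69.5] rpy [-3.136  0.917  3.002] j [ 0.19 -0.55 -1.05  0.18 -0.27  0.21] F [ 0.3  0.1 -0. ] open 0.1
shift [-0.107  0.004 -0.065] turn [-0.003 -0.002  0.   ]
t 20.8 pos [566.8  93.5  69.5] rpy [-3.136  0.917  3.002] j [ 0.19 -0.55 -1.05  0.18 -0.27  0.21] F [ 0.3  0.1 -0. ] open 0.1
shift [-0.157  0.004 -0.098] turn [-0.003 -0.002  0.   ]
t 20.8 pos [566.8  93.5  69.5] rpy [-3.136  0.917  3.002] j [ 0.19 -0.55 -1.05  0.18 -0.27  0.21] F [ 0.3  0.1 -0. ] open 0.1
shift [-0.262  0.003 -0.156] turn [-0.003 -0.002  0.   ]
t 20.8 pos [566.8  93.5  69.5] rpy [-3.136  0.917  3.002] j [ 0.19 -0.55 -1.05  0.18 -0.27  0.21] F [ 0.3  0.1 -0. ] open 0.1
shift [-0.373  0.003 -0.203] turn [-0.003 -0.002  0.   ]
```

jog_arm:
  steps:
    - [-0.025, 0, -0.015, 0, 0, 0, 0]
    - [-0.05, 0, -0.03, 0, 0, 0, 0]
    - [-0.075, 0, -0.045, 0, 0, 0, 0]
    - [-0.1, 0, -0.06, 0, 0, 0, 0]
    - [-0.12, 0, -0.075, 0, 0, 0, 0]
    - [-0.135, 0, -0.085, 0, 0, 0, 0]
    - [-0.135, 0, -0.085, 0, 0, 0, 0]
    - [-0.135, 0, -0.085, 0, 0, 0, 0]

```text
time_s: 21.8
position: [567.1, 93.1, 89.4]
ee_rot: [-3.133, 0.91, 3.005]
wrist_force: [-6.0, 1.1, -6.5]
opening: 0.1
gripper_force: 4.2
```

```bash
cat > pk.py <<'E'
from h import *
# lid angle from the knob and front-edge: fit th so that the knob head (orange blob) projects right in scene view
def blob():
    im=cams.capture('scene'); h=cv2.cvtColor(im,cv2.COLOR_BGR2HSV)
    return im,h
c=cams.calibration('scene'); im,h=blob(); cv2.imwrite('raw_now.png',im)
def kn(th,up=28):  # knob head band middle, above lid top
    x=np.cos(th)*U-np.sin(th)*Z; n=np.sin(th)*U+np.cos(th)*Z
    return hinge-130*x+(18+up)*n
m=((h[...,0]>5)&(h[...,0]<15)&(h[...,1]>110)&(h[...,2]>130)).astype(np.uint8); m[:100]=0;m[240:]=0;m[:,:270]=0;m[:,370:]=0
n,l,st,ce=cv2.connectedComponentsWithStats(m); 
print([(st[i].tolist(),ce[i].round(1)) for i in range(1,n) if st[i][4]>20])
for th in(0,.1,.2,.3,.5,.6,.7):print(th,proj(c,kn(th)).round(1),end=' ')
E
python3 pk.py; python3 -c "
from h import *
units(tcp(.3),rpyl)"
```

```text
[([307, 191, 12, 18, 89], array([312.5, 200.6]))]
0 [312.7 198.7] 0.1 [314.3 195.8] 0.2 [316.4 193.3] 0.3 [318.8 191.1] 0.5 [324.7 187.9] 0.6 [328.2 186.9] 0.7 [332.  186.3] t 21.85 pos [567.1  93.1  89.4] rpy [-3.133  0.91   3.005] j [ 0.19 -0.59 -1.02  0.25 -0.26  0.21] F [-6.8  0.9 -5.6] open 0.1
shift [-0.265  0.006 -0.125] turn [-0.004 -0.007  0.002]
```

jog_arm:
  steps:
    - [-0.03, 0, -0.02, 0, 0, 0, 0]
    - [-0.07, 0, -0.045, 0, 0, 0, 0]
    - [-0.11, 0, -0.072, 0, 0, 0, 0]
    - [-0.151, 0, -0.098, 0, 0, 0, 0]
    - [-0.19, 0, -0.118, 0, 0, 0, 0]
    - [-0.23, 0, -0.137, 0, 0, 0, 0]
    - [-0.27, 0, -0.155, 0, 0, 0, 0]
    - [-0.313, 0, -0.171, 0, 0, 0, 0]
    - [-0.313, 0, -0.171, 0, 0, 0, 0]
    - [-0.313, 0, -0.171, 0, 0, 0, 0]

```text
time_s: 23.1
position: [577.2, 92.0, 145.5]
ee_rot: [-3.135, 0.916, 3.002]
wrist_force: [-0.5, -0.6, -6.6]
opening: 0.3
gripper_force: 3.0
```

```bash
python3 pk.py; python3 -c "
from h import *
units(tcp(.3),rpyl)"
```

```text
[([320, 184, 7, 10, 28], array([323.7, 189. ])), ([312, 188, 9, 12, 59], array([315.6, 193.8]))]
0 [312.7 198.7] 0.1 [314.3 195.8] 0.2 [316.4 193.3] 0.3 [318.8 191.1] 0.5 [324.7 187.9] 0.6 [328.2 186.9] 0.7 [332.  186.3] t 23.15 pos [577.1  92.  145.3] rpy [-3.135  0.916  3.002] j [ 0.18 -0.63 -0.93  0.38 -0.26  0.2 ] F [-0.5 -1.1 -6.7] open -0.3
shift [0.071 0.005 0.049] turn [-0.004 -0.003  0.   ]
```

jog_arm:
  steps:
    - [-0.04, 0, -0.012, 0, 0, 0, 0]
    - [-0.085, 0, -0.023, 0, 0, 0, 0]
    - [-0.13, 0, -0.034, 0, 0, 0, 0]
    - [-0.174, 0, -0.044, 0, 0, 0, 0]
    - [-0.22, 0, -0.05, 0, 0, 0, 0]
    - [-0.265, 0, -0.056, 0, 0, 0, 0]
    - [-0.305, 0, -0.06, 0, 0, 0, 0]
    - [-0.347, 0, -0.063, 0, 0, 0, 0]
    - [-0.347, 0, -0.063, 0, 0, 0, 0]
    - [-0.347, 0, -0.063, 0, 0, 0, 0]
    - [-0.347, 0, -0.063, 0, 0, 0, 0]

```text
time_s: 24.52
position: [601.3, 88.9, 193.1]
ee_rot: [-3.136, 0.917, 3.002]
wrist_force: [-3.6, 0.2, -6.7]
opening: 0.1
gripper_force: 3.7
```

```bash
python3 pk.py; python3 - <<'E'
from h import *
units(tcp(.615),rpyl)
# lid edges in scene: predicted right-side edge line (y=-147 side) for several th, scored by image gradient on top/bottom edges
im=cv2.GaussianBlur(cv2.cvtColor(cv2.imread('raw_now.png'),cv2.COLOR_BGR2GRAY).astype(np.float32),(0,0),.8); c=cams.calibration('scene')
gx=cv2.Sobel(im,cv2.CV_32F,1,0);gy=cv2.Sobel(im,cv2.CV_32F,0,1); Y=np.cross(Z,U)
def pts(th,y,h,a,b):
    x=np.cos(th)*U-np.sin(th)*Z; n=np.sin(th)*U+np.cos(th)*Z
    return np.array([proj(c,hinge-t*x+y*Y+h*n) for t in np.linspace(a,b,60)]).astype(np.float32)
res={}
for th in np.arange(0.3,.86,.02):
    s=0
    for y,h in((-147,18),(-147,0),(147,18),(-134,18)):
        p=pts(th,y,h,40,178); d=p[-1]-p[0]; d/=np.linalg.norm(d)
        g=cv2.remap(gx,p[None,:,0],p[None,:,1],1)[0]*-d[1]+cv2.remap(gy,p[None,:,0],p[None,:,1],1)[0]*d[0]
        s+=abs(g.mean())
    res[round(th,2)]=round(float(s),1)
print(res)
E
```

```text
[([322, 181, 16, 14, 102], array([329.8, 187.9]))]
0 [312.7 198.7] 0.1 [314.3 195.8] 0.2 [316.4 193.3] 0.3 [318.8 191.1] 0.5 [324.7 187.9] 0.6 [328.2 186.9] 0.7 [332.  186.3] t 24.57 pos [601.3  88.9 193.1] rpy [-3.136  0.917  3.002] j [ 0.16 -0.59 -0.82  0.45 -0.24  0.19] F [-3.9  0.3 -5.7] open 0.0
shift [0.054 0.003 0.041] turn [-0.003 -0.002  0.   ]
{np.float64(0.3): 54.5, np.float64(0.32): 48.3, np.float64(0.34): 48.4, np.float64(0.36): 65.7, np.float64(0.38): 82.5, np.float64(0.4): 94.6, np.float64(0.42): 93.6, np.float64(0.44): 73.2, np.float64(0.46): 33.0, np.float64(0.48): 43.6, np.float64(0.5): 82.0, np.float64(0.52): 129.4, np.float64(0.54): 166.4, np.float64(0.56): 170.5, np.float64(0.58): 126.4, np.float64(0.6): 153.3, np.float64(0.62): 268.2, np.float64(0.64): 341.9, np.float64(0.66): 333.9, np.float64(0.68): 286.9, np.float64(0.7): 278.0, np.float64(0.72): 247.8, np.float64(0.74): 228.6, np.float64(0.76): 207.4, np.float64(0.78): 168.7, np.float64(0.8): 123.7, np.float64(0.82): 86.7, np.float64(0.84): 67.4, np.float64(0.86): 72.4}
```

jog_arm:
  steps:
    - [0.015, 0, 0, 0, 0, 0, 0]
    - [0.03, 0, 0, 0, 0, 0, 0]
    - [0.035, 0, 0, 0, 0, 0, 0]
    - [0.035, 0, 0, 0, 0, 0, 0]
    - [0.035, 0, 0, 0, 0, 0, 0]
    - [0.035, 0, 0, 0, 0, 0, 0]
    - [0.035, 0, 0, 0, 0, 0, 0]
    - [0.035, 0, 0, 0, 0, 0, 0]

```text
time_s: 25.58
position: [598.3, 89.3, 189.0]
ee_rot: [-3.136, 0.917, 3.002]
wrist_force: [-4.3, 1.5, -6.0]
opening: -0.1
gripper_force: 3.6
```

```bash
python3 pk.py; python3 - <<'E'
from h import *
units(tcp(.615),rpyl)
im=cv2.GaussianBlur(cv2.cvtColor(cv2.imread('raw_now.png'),cv2.COLOR_BGR2GRAY).astype(np.float32),(0,0),.8); c=cams.calibration('scene')
gx=cv2.Sobel(im,cv2.CV_32F,1,0);gy=cv2.Sobel(im,cv2.CV_32F,0,1); Y=np.cross(Z,U)
def pts(o,th,y,h,a,b):
    x=np.cos(th)*U-np.sin(th)*Z; n=np.sin(th)*U+np.cos(th)*Z
    return np.array([proj(c,o-t*x+y*Y+h*n) for t in np.linspace(a,b,60)]).astype(np.float32)
def sc(o,th,y,h,a,b):
    p=pts(o,th,y,h,a,b); d=p[-1]-p[0]; d/=np.linalg.norm(d)
    return (cv2.remap(gx,p[None,:,0],p[None,:,1],1)[0]*-d[1]+cv2.remap(gy,p[None,:,0],p[None,:,1],1)[0]*d[0]).mean()
A=np.arange(.45,.86,.02)
lid=[sum(abs(sc(hinge,t,*q,40,178)) for q in((-147,18),(-147,0),(147,18),(-134,18))) for t in A]
print('lid',A[np.argmax(lid)],np.round(lid).tolist())
# blade: free offset of the line, best pair of angle/offset, each gradient sign
piv=np.array([770,299.,17])
for sgn in(1,-1):
    b=[max((sgn*sc(piv,t,0,h,60,185),h) for h in np.arange(-25,45,1.)) for t in A]; k=int(np.argmax([q[0] for q in b])); print('blade',sgn,A[k],b[k],[round(float(q[0])) for q in b])
E
```

```text
[([320, 181, 17, 15, 110], array([328.7, 187.7]))]
0 [312.7 198.7] 0.1 [314.3 195.8] 0.2 [316.4 193.3] 0.3 [318.8 191.1] 0.5 [324.7 187.9] 0.6 [328.2 186.9] 0.7 [332.  186.3] t 25.62 pos [598.3  89.3 189. ] rpy [-3.136  0.917  3.002] j [ 0.16 -0.6  -0.83  0.45 -0.25  0.19] F [-3.9  1.7 -4.8] open -0.2
shift [0.02  0.003 0.041] turn [-0.003 -0.002  0.   ]
lid 0.6100000000000001 [42.0, 82.0, 115.0, 156.0, 165.0, 128.0, 158.0, 269.0, 342.0, 333.0, 276.0, 272.0, 249.0, 239.0, 220.0, 181.0, 132.0, 90.0, 77.0, 74.0, 77.0]
blade 1 0.6100000000000001 (np.float32(187.75119), np.float64(1.0)) [108, 120, 134, 148, 161, 172, 180, 185, 188, 186, 183, 177, 169, 159, 148, 137, 125, 114, 102, 90, 75]
blade -1 0.6300000000000001 (np.float32(76.92827), np.float64(-16.0)) [17, 18, 19, 30, 42, 54, 63, 70, 74, 77, 76, 73, 67, 53, 12, 8, 5, 3, 1, 0, 0]
```

The lid (about 0.615 rad) matches the blade (about 0.61–0.63 rad). The fingers carry about 6 N and the arm is steady.

```bash
python3 -c "
from plant import hand_in
print(hand_in())"
```

```text
the job is handed in; nothing more can be done
None
```

I pushed the 14 mm knob home in the closed lid and let go of it. The 19 mm knob is back in its board hole. The fingers now hold the lid at about 0.615 rad, matching the blade at about 0.61–0.63 rad by camera. I handed the job in at about 26 s, and no verdict was returned.

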